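Close the bench duct: tuck its lid under the joint cover and hold it flat

TASK

Close the open bay of the grey bench duct with the loose white lid: set its flanges astride the duct, slide its plain tongue end in under the lip of the metal joint cover, without lifting that cover, until it meets the fixed lid, then press the screw-hole end down so that the lid lies flat on the duct with the rubber gasket squeezed under it. Finish while still holding it pressed flat, so that a colleague can drive the screws; do not let go. Leave the screwdriver, the bottle and the yellow bin where they are.

Things in the scene. Friction and masses are not known exactly. Their poses are not given: they have to be found in the camera images.
- lid: loose white plastic lid, an upside-down channel 52 wide (its x), 200 long (y), 11 high, 0.12 kg, flat on the bench, top up. Web 3 thick; side flanges 3 thick, 8 deep, 46 apart inside, stop 50 short of the +y end, which is a flat tongue. Two black screw holes mark the -y end. Origin: mid length and width, at the flanges' lower edges (top face z +11). Grip it across its width
- lid_tuck (a point): middle of the lid's tongue-end edge, top face: (0, +100, +11) in the lid's frame
- lid_free (a point): middle of the lid's screw-hole-end edge, top face: (0, -100, +11) in the lid's frame
- duct: grey plastic duct screwed to the bench, along its own y, 40 wide outside (x), from y -105 to +320; rounded rims, tops at z +50. Open bay from y -105 to +100; beyond that a white fixed lid, 52 wide, top at z +53. Origin: on the bench below the centre of the open bay. Nothing but the gasket stands above the rims of the bay's -y end
- duct_home (a point): where the lid's origin belongs when home: (0, 0, +42) in the duct's frame, with the duct's axes (tongue to +y). The lid's web then rests on the rims, top at z +53, tongue edge at y +100 against the fixed lid, flanges outside the duct walls with 3 mm play each side
- lap (a joint): angle (rad) by which the aluminium joint cover is lifted, 0 at rest, positive up. Springy plate 60 wide, 2.5 thick, pivoting where it is riveted to the fixed lid (duct y +135, z +53), lapping over the bay to y +57; about 0.7 N at its lip starts to lift it. At rest its flat part (y +66 to +103) has its underside at z +56, 3 mm above the top of a lid lying home
- lap_lip (a point): middle of the joint cover's lip, duct frame (0, +57, +62) at rest. The last 9 mm (y +57 to +66) flare upward as a lead-in; underside about z +61 at the lip
- gasket (a joint): how far (m) the black sponge-rubber gasket at the bay's -y end is squeezed: 0 free, 0.005 flush with the rims, 0.0056 at most. Pad 32 by 14 centred at duct y -90, top at z +55 when free; begins to yield at 3 N, flush at 8 N, springs back when let go. The lid's weight alone does not squeeze it
- screwdriver: bystander: screwdriver lying on the bench, about 200 long along its x, left of the lid; leave alone
- bottle: bystander: glass bottle with blue cap, 68 diameter, 145 high, origin at the centre of its underside; leave alone
- bin: bystander: open yellow bin of screws, 70 by 100 by 40 high, origin at the centre of its underside; leave alone

How it is judged:
By the outcome, as a careful person would: the job done as asked, in the order asked, and still so for the second after the job is handed in, while the arm keeps its last pose, push and grip.
It also fails if it takes over 42 s, if anything falls off the work surface, if the arm or the gripper's body presses on something with over 40 N, if the wrist force passes 120 N, or if a joint passes its speed limit or range.

ROBOT

A 6-joint arm with a two-finger parallel gripper is mounted at the origin on the work surface. World frame = base frame: x ahead of the robot, y to its left, z up, the work surface at z = 0. Lengths are in m, angles in rad, forces in N, time in s.
With the tool pointing down it reaches from about 0.35 to 0.85 m from the base axis. Payload 8.1 kg.
Tool frame: the origin (TCP) lies at the very end of the fingers, on their centre line; the grasp point (between the pads) lies 19 mm behind it; z points along the fingers, y is the line along which they close (so a half turn about z gives the same grasp; the last joint's range is limited). The gripper opens to 93 mm and grips with 3 to 60 N. Pads are 15 mm wide; open, the fingers measure 128 mm over their backs; the gripper's body (75 mm by 188 mm) begins 65 mm behind the grasp point.
Start: joints at [-1.23, 0.13, 1.488, -0, 1.523, -0.085], TCP at [0.248, -0.546, 0.219] pointing down, gripper open.
Joint ranges: [-2.96, 2.96], [-0.89, 2.26], [0.02, 2.5], [-1.34, 4.48], [0, 2.73], [-2.66, 2.66]. Speed limits (rad/s): [2.39, 2.39, 2.79, 3.14, 3.14, 3.14].

INTERFACE

Orientations are given as a rotation vector (axis times angle).
In Python, from plant import robot gives the robot as it stands. The module is installed in compiled form; this text tells all that it offers.
- The arm moves only by the tool play_rows, never from a script. Its argument "increments" is text: rows parted by semicolons, each of 5 numbers parted by spaces: the shift along the tool's x, y, z in mm, then the turn about the tool's z in degrees, then the closure, from -1 (fully open) to 1 (shut). In form: dx dy dz yaw claw; .... A call has 1 to 20 rows; each row is the pose to reach, as a shift and turn from the pose commanded when the call began, along the tool's axes at that moment; what a row does not reach only later rows make up. A row lasts 1/10 s, in which the tool goes at most 50 mm and 8.59 degrees, less where a joint would pass 70% of its speed; a pose out of reach is approached as far as the arm can. A call with a gripper value outside its range is refused whole. The fingers move at their own pace and stop on an object; "force" is the grip in N (left out, the last holds). Time passes only in rows, so rows that repeat a pose let the fingers close. It gives the time, the measured TCP pose, the force, the opening and the grip force at its end, in the units of the state.
- robot.read_state(): the state, without advancing time (a new reading comes with each control period).
- robot.read_camera(name): name is "side" or "top" or "wrist"; returns the picture (400x640x3 uint8, blue, green, red); there is no depth.
- robot.calibration(name): a dict with "vertical_fov" (degrees; the focal length in pixels is half the picture's height over the tangent of half this angle, whatever the lens; pixels are square), "cx", "cy" (the principal point, pixels), "D" ([k1, k2, p1, p2, k3] as OpenCV has them; the pictures are not rectified), "rvec" (rotation vector, rad) and "tvec" (3), from world to camera coordinates, as OpenCV has them. Camera axes: x right, y down, z forward; pixel columns grow to the right and rows downward; lengths in m; the calibration is good to about 2 mm. A picture is of the moment at which its call begins: read the wrist's pose just before it. calibration takes no time and is no camera call; for the wrist camera it gives the pose at the moment of the call.
- robot.close_job(): hands the job in; it is judged then, once.
Trained networks look in the newest picture that a camera, given by its name, has taken for a name from the list of things; names that differ only in an ending like _2 or _b are one class to them, and where a whole thing is asked for, a point or a joint stands for the part that bears it (a point fixed in the world has none). Each returns a list of dicts, best first, with "conf" (0 to 1); they miss things now and then, are a little off and sometimes report something else, mostly with a low value. They report only what shows in the picture. A call takes as long as a camera call.
- robot.recognise(camera, query): "centre" ([x, y, z] in m, in world coordinates, good to about 4 mm: the middle of the surface that is visible of it).
- robot.regions_of(camera, query): "pixels" (400x640 bool, what is visible of it).
- robot.landmark_of(camera, query): "centre" ([x, y, z] in m, in world coordinates, good to about 4 mm: a listed point, or the origin of a listed thing).
The state is a dict: "t": time; "q": joint angles; "dq": joint speeds; "joint_torque": joint torques, N m; "tool_pos": TCP position; "orientation": TCP orientation; "force": force on the tool from outside, world axes, zero at the start; "wrist_torque": the same for the moment, N m; "opening": finger opening in m; "gripper_force": force on a finger pad.
Only numpy, scipy, OpenCV 4.12 (cv2) and the standard library are available. Lean on these libraries where they do the work, as an engineer would, in place of code of your own. Each camera call takes 0.05 s, during which the arm holds its last target. There are 200 camera calls.

## Working session

There is one attempt and no reset: what is moved stays moved. The work goes in short steps, Python scripts to look and compute and a tool call to move; the robot and the scene stay as the last step left them, time stands still between calls to the robot, and variables do not carry over. Pictures are saved under pics/ and viewed, at most 10 in all, crops included, and the job is handed in when it is done.

Besides the shell and the picture viewer there is one more tool, called after "Emit:" as a command line: name --argument value ..., lists and objects as JSON in quotes. play_rows: Moves the arm, as the interface text tells. Its arguments: {"type":"object","properties":{"increments":{"type":"string"},"force":{"type":"number"}},"required":["increments"]}

```bash
mkdir -p pics
cat > h.py <<'E'
import numpy as np, cv2
from plant import robot
from scipy.spatial.transform import Rotation as R
def snap(c,fn=None):
    im=robot.read_camera(c)
    if fn: cv2.imwrite('pics/'+fn,im)
    return im
def cal(c):
    k=robot.calibration(c); f=200/np.tan(np.radians(k['vertical_fov'])/2)
    K=np.array([[f,0,k['cx']],[0,f,k['cy']],[0,0,1]]); return K,np.array(k['D'],float),np.array(k['rvec'],float),np.array(k['tvec'],float)
def ray(C,uv,z):
    K,D,r,t=C; p=cv2.undistortPoints(np.array(uv,float).reshape(-1,1,2),K,D).reshape(-1,2)
    Rm=cv2.Rodrigues(r)[0]; o=-Rm.T@t; d=np.c_[p,np.ones(len(p))]@Rm
    return o+d*((z-o[2])/d[:,2])[:,None]
def proj(C,P):
    K,D,r,t=C; return cv2.projectPoints(np.array(P,float).reshape(-1,1,3),r,t,K,D)[0].reshape(-1,2)
E
python3 - <<'E'
from h import *
s=robot.read_state(); print(s['tool_pos'],s['orientation'],R.from_rotvec(s['orientation']).as_matrix().round(3).tolist())
for c in ['top','side']:
    snap(c,c+'1.png')
    for q in ['lid','lid_tuck','lid_free','duct','duct_home','lap_lip','bottle','bin','screwdriver']:
        try:
            for r in robot.landmark_of(c,q)[:2]: print(c,q,np.round(r['centre'],4),round(r['conf'],2))
        except Exception as e: print(c,q,e)
E
```

```text
[ 0.24766998 -0.54588117  0.21763423] [-3.06893114e+00 -6.63395917e-01  3.38838286e-04] [[0.911, 0.413, -0.001], [0.413, -0.911, 0.002], [0.0, -0.002, -1.0]]
top lid [ 4.733e-01 -9.410e-02  1.000e-04] 0.9
top lid_tuck [0.497  0.0042 0.0083] 0.76
top lid_free [ 0.4531 -0.1889  0.0112] 0.75
top duct [ 0.6802 -0.0384  0.0038] 0.74
top duct_home [ 0.6825 -0.0326  0.039 ] 0.93
top lap_lip [0.6783 0.0196 0.0657] 0.82
top bin [ 0.3958 -0.3261  0.0021] 0.86
top screwdriver [ 0.4354  0.3307 -0.0046] 0.71
side lid [ 4.689e-01 -9.600e-02  3.000e-04] 0.77
side lid_tuck [0.4907 0.0022 0.0174] 0.68
side lid_free [ 0.4498 -0.197   0.0109] 0.67
side duct [ 0.6824 -0.0352 -0.0008] 0.66
side duct_home [ 0.6827 -0.039   0.0407] 0.88
side lap_lip [0.6801 0.0219 0.0636] 0.9
side bottle [ 0.5486 -0.3675 -0.001 ] 0.62
side bottle [0.6775 0.0231 0.0606] 0.37
side bin [ 0.3942 -0.3315 -0.0048] 0.89
side screwdriver [ 0.4372  0.3265 -0.0013] 0.89
side screwdriver [0.4915 0.004  0.0132] 0.68
```

View pics/top1.png

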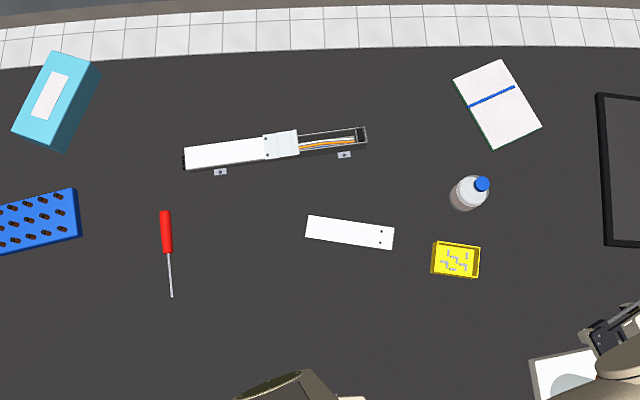

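View pics/side1.png

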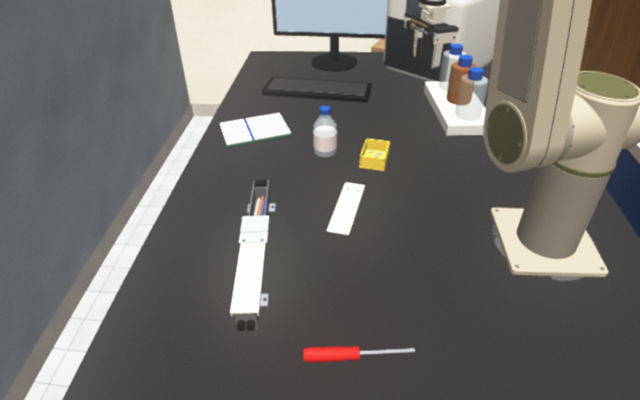

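The top view shows the lid at about (306–394, 215–248), with its holes at the right end. The duct runs from (184,160) to (366,133), with its open bay at the right end and the cover lip near column 298. The side view shows the same layout. Next I'll measure the outlines precisely.

Run:
```python
from h import *
im=snap('top'); C=cal('top')
m=robot.regions_of('top','lid')[0]['pixels'].astype(np.uint8)
c=max(cv2.findContours(m,cv2.RETR_EXTERNAL,cv2.CHAIN_APPROX_NONE)[0],key=cv2.contourArea).reshape(-1,2)
P=ray(C,c,0.011)[:,:2]; (ctr,sz,a)=cv2.minAreaRect((P*1000).astype(np.float32)); print('lid',ctr,sz,a)
# white fixed lid + bay: project a hypothesised duct and fit angle by thresholded white at z=.053
g=im.min(axis=2); w=(g>170).astype(np.uint8); w[:, :180]=0; w[:,262:]=0; w[:120]=0; w[180:]=0
c=max(cv2.findContours(w,cv2.RETR_EXTERNAL,cv2.CHAIN_APPROX_NONE)[0],key=cv2.contourArea).reshape(-1,2)
P=ray(C,c,0.053)[:,:2]; (ctr,sz,a)=cv2.minAreaRect((P*1000).astype(np.float32)); print('fixed',ctr,sz,a)
for q in ['lid_tuck','lid_free','lap_lip','duct_home','duct']:
    r=robot.landmark_of('top',q)[0]; print(q,np.round(r['centre'],4))
cv2.imwrite('pics/crop.png',cv2.resize(im[100:270,170:420],None,fx=3.2,fy=3.2,interpolation=cv2.INTER_CUBIC))
```

```text
lid (688.130126953125, 61.479530334472656) (69.91694641113281, 84.61913299560547) 5.481539249420166
fixed (658.9468994140625, 191.2495574951172) (53.57950210571289, 181.5487823486328) 5.819563388824463
lid_tuck [0.4926 0.0025 0.0067]
lid_free [ 0.4549 -0.1856  0.0124]
lap_lip [0.6791 0.0219 0.0658]
duct_home [ 0.6842 -0.0369  0.0406]
duct [ 0.6825 -0.0371  0.0059]
```

View pics/crop.png

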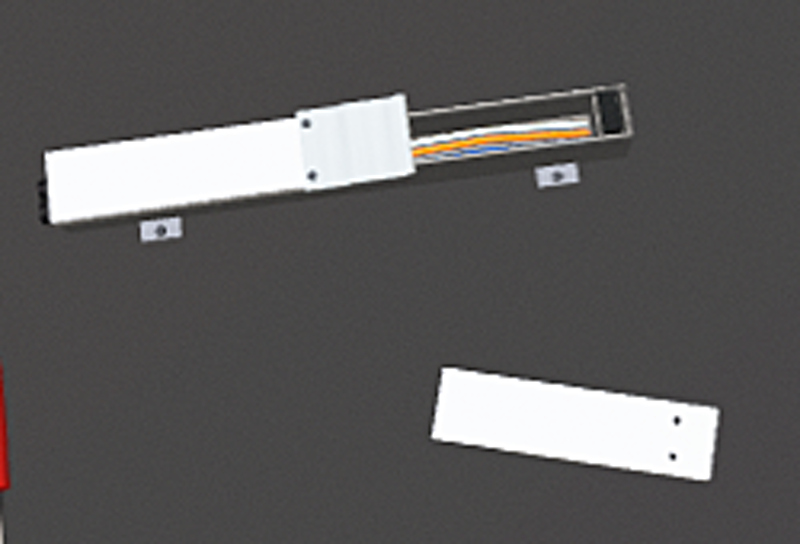

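The crop shows a clean lid outline with its holes on the right, the gasket at the right end of the duct, and the cover lip at crop column ~410. The lid region from the network was actually the joint cover, so I'll threshold the lid directly.

Run:
```python
from h import *
im=snap('top'); C=cal('top')
w=(im.min(axis=2)>150).astype(np.uint8); k=np.zeros_like(w); k[205:260,295:405]=1; w*=k
w=cv2.morphologyEx(w,cv2.MORPH_CLOSE,np.ones((5,5)))
c=max(cv2.findContours(w,cv2.RETR_EXTERNAL,cv2.CHAIN_APPROX_NONE)[0],key=cv2.contourArea).reshape(-1,2)
P=ray(C,c,0.011)[:,:2]; (ctr,sz,a)=cv2.minAreaRect((P*1000).astype(np.float32)); print('lid',ctr,sz,a)
s=robot.read_state(); T=R.from_rotvec(s['orientation']).as_matrix(); p=s['tool_pos']
a2=a if a<45 else a-90
th=np.radians(a2); ly=np.array([-np.sin(th),np.cos(th),0]); lx=np.array([np.cos(th),np.sin(th),0])
g=np.r_[np.array(ctr)/1000,0]-0.045*ly; g[2]=.12
print('grasp',g,'shift',T.T@(g-p)*1000,'yaw',-np.degrees(np.arctan2(lx[1],lx[0])-np.arctan2(T[1,1],T[0,1])))
```

```text
lid (470.4881896972656, -92.39823913574219) (201.1941680908203, 53.2427978515625) 79.0910415649414
grasp [ 0.46197199 -0.13658505  0.12      ] shift [ 364.26463381 -284.7760292    98.65493635] yaw -54.693340680141134
```

Emit:
play_rows --increments "36 -28 0 -6 -1; 73 -57 0 -12 -1; 109 -85 0 -18 -1; 146 -114 0 -24 -1; 182 -142 0 -30 -1; 218 -171 0 -36 -1; 255 -199 0 -42 -1; 291 -228 20 -48 -1; 328 -256 40 -54.7 -1; 364 -285 70 -54.7 -1; 364 -285 98 -54.7 -1; 364 -285 98 -54.7 -1; 364 -285 98 -54.7 -1" --force 10

```text
t: 2.7
tool_pos: [0.4611, -0.1366, 0.1208]
orientation: [-2.421, -2.0, 0.001]
force: [0.3, 0.1, -0.3]
opening: 0.0932
gripper_force: 0.0
```

Run:
```python
from h import *
s=robot.read_state(); T=R.from_rotvec(s['orientation']).as_matrix(); p=s['tool_pos']; C=cal('wrist')
im=snap('wrist','w1.png'); print(s['t'],p,T.round(3).tolist(),s['force'])
w=(im.min(axis=2)>150).astype(np.uint8); w=cv2.morphologyEx(w,cv2.MORPH_CLOSE,np.ones((5,5)))
for c in cv2.findContours(w,cv2.RETR_EXTERNAL,cv2.CHAIN_APPROX_NONE)[0]:
    if cv2.contourArea(c)<2000: continue
    c=c.reshape(-1,2); print(c.min(0),c.max(0)); P=ray(C,c,0.011)[:,:2]; print(cv2.minAreaRect((P*1000).astype(np.float32)))
```

```text
2.7 [ 0.46113162 -0.13663178  0.12081501] [[0.189, 0.982, -0.001], [0.982, -0.189, 0.0], [-0.0, -0.001, -1.0]] [ 0.30916772  0.0719109  -0.29163112]
[282  27] [342 241]
((470.2654113769531, -91.68216705322266), (198.80191040039062, 52.25489044189453), 79.05177307128906)
```

View pics/w1.png

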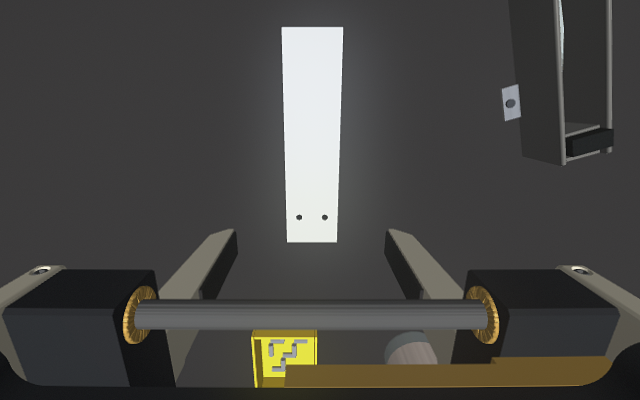

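The wrist view shows the lid at (282–342, 27–241), centred between the open fingers. Its pose agrees with the top view to within 1 mm. Now I'll descend and grip lightly.

Emit:
play_rows --increments "0 0 30 0 -1; 1 0.5 60 0 -1; 1 0.5 90 0 -1; 1 0.5 108 0 -1; 1 0.5 118 0 -1; 1 0.5 118 0 -1; 1 0.5 118 0 1; 1 0.5 118 0 1; 1 0.5 118 0 1; 1 0.5 118 0 1; 1 0.5 118 0 1; 1 0.5 118 0 1; 1 0.5 118 0 1; 1 0.5 118 0 1" --force 3

```text
t: 4.15
tool_pos: [0.4625, -0.1356, 0.0028]
orientation: [2.422, 2.0, 0.0]
force: [-0.8, 0.9, 3.2]
opening: 0.052
gripper_force: 3.0
```

Emit:
play_rows --increments "0 0 -1 0 1; 0 0 -2 0 1; 0 0 -3 0 1; 0 0 -4 0 1; 0 0 -4 0 1; 0 0 -4 0 1" --force 3

```text
t: 4.75
tool_pos: [0.4622, -0.1356, 0.0066]
orientation: [-2.422, -2.0, 0.0]
force: [-0.3, -0.1, -1.2]
opening: 0.0519
gripper_force: 3.0
```

Emit:
play_rows --increments "0 0 0 0 1; 0 0 0 0 1; 0 0 0 0 1; 0 0 -10 0 1; 0 0 -25 0 1; 0 0 -45 0 1; 0 0 -65 0 1; 0 0 -85 0 1; 0 0 -85 0 1; 0 0 -85 0 1" --force 25

```text
t: 5.75
tool_pos: [0.4627, -0.1358, 0.092]
orientation: [2.421, 2.0, 0.001]
force: [-0.2, -0.7, -2.4]
opening: 0.0513
gripper_force: 25.0
```

```bash
cat > tilt.py <<'E'
# estimate lid pose in the tool frame from its outline corners in the wrist picture
from h import *
from scipy.optimize import least_squares
def corners(im):
    w=(im.min(axis=2)>150).astype(np.uint8); w=cv2.morphologyEx(w,cv2.MORPH_CLOSE,np.ones((5,5)))
    k=np.zeros_like(w); k[:265,200:440]=1; w*=k
    c=max(cv2.findContours(w,cv2.RETR_EXTERNAL,cv2.CHAIN_APPROX_NONE)[0],key=cv2.contourArea)
    for e in np.linspace(.01,.06,30):
        q=cv2.approxPolyDP(c,e*cv2.arcLength(c,True),True)
        if len(q)==4: break
    return q.reshape(-1,2)
E
python3 - <<'E'
from tilt import *
s=robot.read_state(); print(s['t'],s['tool_pos'],s['force'],s['opening'])
C=cal('wrist'); im=snap('wrist','w2.png'); print(corners(im).tolist())
T=R.from_rotvec(s['orientation']).as_matrix();p=s['tool_pos']
for t in [-2,0,1,2,3,4]:
    a=np.radians(t); pts=[]
    for y in (100,-100):
        for x in (26,-26):
            d=(y+45)/1e3; h=.009; pts.append(p+T@np.array([d*np.cos(a)+h*np.sin(a)*-1,x/1e3,d*np.sin(a)-h*np.cos(a)]))
    print(t,proj(C,pts).round(1).tolist())
E
```

```text
5.75 [ 0.46270291 -0.13580631  0.09202076] [-0.21078106 -0.73027282 -2.41754061] 0.051259459088420556
[[258, 0], [268, 264], [353, 264], [363, 0]]
-2 [[370.7, -43.7], [251.9, -43.8], [350.2, 322.0], [271.6, 321.9]]
0 [[368.5, -37.8], [254.1, -37.9], [350.5, 324.5], [271.3, 324.4]]
1 [[367.4, -34.8], [255.1, -34.9], [350.7, 325.7], [271.1, 325.7]]
2 [[366.4, -31.9], [256.1, -31.9], [350.9, 327.0], [270.9, 326.9]]
3 [[365.4, -28.9], [257.1, -28.9], [351.1, 328.2], [270.7, 328.1]]
4 [[364.4, -25.9], [258.0, -25.9], [351.2, 329.4], [270.6, 329.3]]
```

View pics/w2.png

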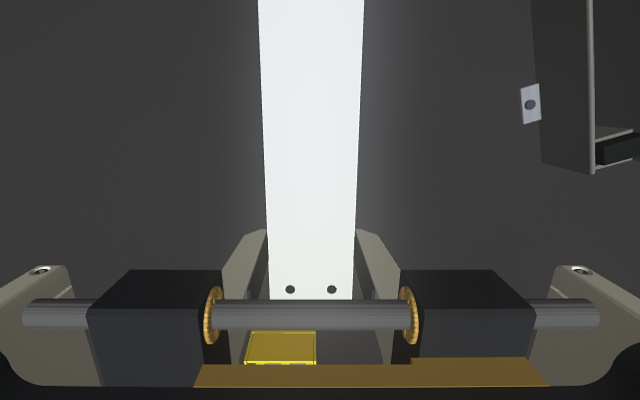

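The wrist view shows the lid gripped squarely (258–363 px wide at the top row), with the holes at row 289 and the tongue out of frame. I'll fit the tilt from the long edges and work out the approach to the duct.

```bash
cat >> tilt.py <<'E'
def edges(im,r0=4,r1=225,step=10,lo=180,hi=450):
    g=im.min(axis=2).astype(float); L=[];Rr=[]
    for r in range(r0,r1,step):
        row=g[r,lo:hi]; half=(row[(310-lo)]+np.median(row[:15]))/2
        b=np.where(row>half)[0]; i,j=b[0],b[-1]
        L.append((lo+i-(row[i]-half)/(row[i]-row[i-1]),r)); Rr.append((lo+j+(row[j]-half)/(row[j]-row[j+1]),r))
    return np.array(L),np.array(Rr)
def fit(im,C,s,zf=True):
    T=R.from_rotvec(s['orientation']).as_matrix();p=s['tool_pos']; L,Rr=edges(im)
    def pts(v,x):
        tilt,h,x0,yaw=v; d=np.linspace(-.05,.16,60); a=np.radians(tilt); b=np.radians(yaw)
        return (p+(T@np.c_[d*np.cos(a)*np.cos(b)-x*np.sin(b), d*np.sin(b)+x*np.cos(b)+x0/1e3, d*np.sin(a)-h/1e3].T).T)
    def res(v):
        o=[]
        for x,E in ((-.026,L),(.026,Rr)):
            q=proj(C,pts(v,x)); q=q[np.argsort(q[:,1])]; o.append(np.interp(E[:,1],q[:,1],q[:,0])-E[:,0])
        return np.concatenate(o)
    return least_squares(res,[2,9,0,0]),res
E
python3 - <<'E'
from tilt import *
s=robot.read_state(); C=cal('wrist'); im=snap('wrist')
r,_=fit(im,C,s); print('tilt,h_top_above_tcp,x0,yaw',r.x.round(2),np.sqrt(np.mean(r.fun**2)))
T=R.from_rotvec(s['orientation']).as_matrix();p=s['tool_pos']
th=np.radians(5.82); dy=np.array([-np.sin(th),np.cos(th),0]); dx=np.array([np.cos(th),np.sin(th),0]); o=np.array([.6825,-.036,0])
for off in (-.055,0):
    g=o+(-.045+off)*dy; g[2]=.092; print(off,g,'shift',T.T@(g-p)*1000)
print('yaw',-np.degrees(th-np.arctan2(T[1,1],T[0,1])))
E
```

```text
tilt,h_top_above_tcp,x0,yaw [ 2.53  8.44 -0.3  -0.01] 0.10502792679712636
-0.055 [ 0.69264036 -0.13548454  0.092     ] shift [ 43.63770222 226.51555838  -1.08157396]
0 [ 0.68706316 -0.08076804  0.092     ] shift [ 96.31131105 210.68865794  -1.06908764]
yaw -16.724009186890587
```

Emit:
play_rows --increments "3 15 -6 -1 1; 7 45 -12 -3 1; 12 80 -18 -6 1; 18 115 -18 -9 1; 24 150 -18 -12 1; 30 180 -18 -14.5 1; 35 205 -18 -16.7 1; 38 221 -18 -16.7 1; 39 228 -18 -16.7 1; 39 228 -18 -16.7 1; 39 228 -18 -16.7 1; 39 228 -18 -16.7 1" --force 25

```text
t: 7.05
tool_pos: [0.6927, -0.1405, 0.1094]
orientation: [-2.106, -2.33, 0.001]
force: [0.0, -0.4, -1.1]
opening: 0.0516
gripper_force: 25.0
```

Run:
```python
from tilt import *
s=robot.read_state(); C=cal('wrist'); im=snap('wrist'); print(s['t'],s['tool_pos'],s['force'])
try:
    r,_=fit(im,C,s); print('fit',r.x.round(2),np.sqrt(np.mean(r.fun**2)))
except Exception as e: print(e)
w=im; t=snap('top'); sd=snap('side')
a=cv2.resize(t[90:210,170:400],(800,417),interpolation=cv2.INTER_CUBIC); cv2.imwrite('pics/t3.png',a)
b=cv2.resize(w,(400,250)); c=cv2.resize(sd[160:340,180:340],(222,250),interpolation=cv2.INTER_CUBIC); cv2.imwrite('pics/ws3.png',np.hstack([b,c]))
```

```text
7.05 [ 0.69270504 -0.14048508  0.10937782] [ 0.01663128 -0.38439207 -1.0945837 ]
fit [ 2.49  8.28 -0.3  -0.  ] 0.10917841510599632
```

View pics/t3.png

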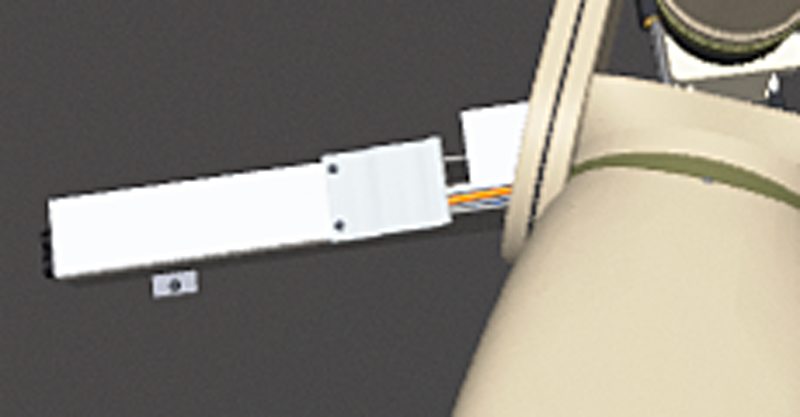

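View pics/ws3.png

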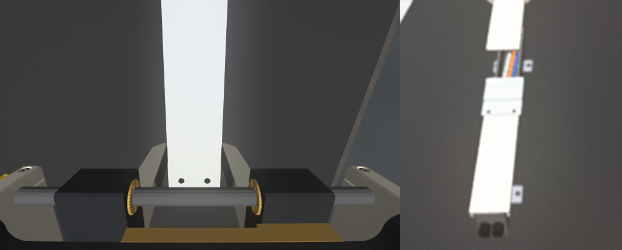

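The top view shows the lid tongue in the air just short of the lip: tongue corners near crop (462,112)/(470,187), lip at about column 445. The wrist and side views show the lid in line with the duct. I'll check lateral alignment and duct pose to sub-pixel.

```bash
cat > duct.py <<'E'
from tilt import *
def vedge(g,cols,r0,r1):   # upper/lower edges of a bright band, per column
    U=[];L=[]
    for c in cols:
        col=g[r0:r1,c]; half=(np.percentile(col,92)+col[0])/2; half2=(np.percentile(col,92)+75)/2
        b=np.where(col>half)[0]; i=b[0]; b2=np.where(col>half2)[0]; j=b2[-1]
        U.append((c,r0+i-(col[i]-half)/(col[i]-col[i-1]))); L.append((c,r0+j+(col[j]-half2)/(col[j]-col[j+1])))
    return np.array(U),np.array(L)
def line(C,uv,z):
    P=ray(C,uv,z)[:,:2]; k,b=np.polyfit(P[:,1],P[:,0],1); return k,b,np.std(P[:,0]-k*P[:,1]-b)*1e3
E
python3 - <<'E'
from duct import *
s=robot.read_state(); C=cal('top'); g=snap('top').min(axis=2).astype(float); r,_=fit(snap('wrist'),cal('wrist'),s)
U,L=vedge(g,range(192,244,3),125,185)
for n,E in(('fixU',U),('fixL',L)): k,b,e=line(C,E,.053); print(n,'ang',np.degrees(np.arctan(-k)).round(2),'x at y=.2,-.036',np.round([k*.2+b,k*-.036+b],4),e.round(2))
p=s['tool_pos']
zt=p[2]+.0083-.135*np.sin(np.radians(2.5)); print('z tongue',zt)
U,L=vedge(g,range(306,317,1),100,165)
print(U[::4],L[::4])
T=R.from_rotvec(s['orientation']).as_matrix()
for n,E in(('lidU',U),('lidL',L)):
    k,b,e=line(C,E,zt); print(n,'x at y=-.01',np.round(k*-.01+b,4),np.degrees(np.arctan(-k)).round(2),e.round(2))
c=p+T@np.array([.135,-.0003,0]); print('tongue mid predicted',c,'tool x ang',np.degrees(np.arctan2(-T[0,0],T[1,0])))
# duct end: far fixed-lid edge and lip via row profile along axis
K=C; 
m=robot.landmark_of('top','lap_lip')[0]['centre']; m2=robot.landmark_of('side','lap_lip'); print(m,[x['centre'] for x in m2[:1]])
o=np.array([.6825,-.036]);th=np.radians(5.82)
d=np.array([-np.sin(th),np.cos(th)]);n=np.array([np.cos(th),np.sin(th)])
# sample intensity along duct axis at z=.053 near y=.32 and lip z=.0635 near .057
for z,ya,yb,x in((.053,.29,.34,.0),(.0645,.03,.08,.012),(.0645,.03,.08,-.012)):
    ys=np.arange(ya,yb,.0005); P=np.c_[o+ys[:,None]*d+x*n,np.full(len(ys),z)]; q=proj(C,P).astype(np.float32)
    v=cv2.remap(g.astype(np.float32),q[:,0],q[:,1],cv2.INTER_LINEAR).ravel(); print(z,x,[ (round(float(y),3),int(a)) for y,a in zip(ys[::6],v[::6])])
E
```

```text
fixU ang 5.86 x at y=.2,-.036 [0.6852 0.7095] 0.22
fixL ang 4.45 x at y=.2,-.036 [0.6264 0.6448] 8.46
z tongue 0.11235460564676769
[[306.         120.99553571]
 [310.         120.47777778]
 [314.         119.56948837]] [[306.         148.21052632]
 [310.         149.25714286]
 [314.         142.78931034]]
lidU x at y=-.01 0.7063 7.46 0.21
lidL x at y=-.01 0.6429 25.25 4.17
tongue mid predicted [ 0.6792519  -0.00629859  0.10993738] tool x ang 5.779771661281521
[0.6773, 0.0192, 0.0656] [[0.6815, 0.0204, 0.0624]]
0.053 0.0 [(0.29, 251), (0.293, 251), (0.296, 251), (0.299, 251), (0.302, 251), (0.305, 251), (0.308, 251), (0.311, 251), (0.314, 253), (0.317, 255), (0.32, 110), (0.323, 46), (0.326, 55), (0.329, 70), (0.332, 70), (0.335, 72), (0.338, 71)]
0.0645 0.012 [(0.03, 251), (0.033, 253), (0.036, 254), (0.039, 199), (0.042, 141), (0.045, 152), (0.048, 142), (0.051, 128), (0.054, 137), (0.057, 231), (0.06, 241), (0.063, 237), (0.066, 235), (0.069, 231), (0.072, 233), (0.075, 237), (0.078, 237)]
0.0645 -0.012 [(0.03, 109), (0.033, 97), (0.036, 109), (0.039, 131), (0.042, 155), (0.045, 120), (0.048, 111), (0.051, 135), (0.054, 162), (0.057, 214), (0.06, 236), (0.063, 235), (0.066, 234), (0.069, 231), (0.072, 233), (0.075, 235), (0.078, 237)]
```

Lateral offset is only 0.6 mm. Home is about 61 mm further along tool x. Next I'll lower to just above the rims, then feel for contact.

Emit:
play_rows --increments "0 0.6 12 0 1; 0 0.6 26 0 1; 0 0.6 40 0 1; 0 0.6 49 0 1; 0 0.6 54 0 1; 0 0.6 56 0 1; 0 0.6 56 0 1; 0 0.6 56 0 1; 0 0.6 56 0 1" --force 25

```text
t: 8.3
tool_pos: [0.6947, -0.1406, 0.0546]
orientation: [2.105, 2.33, 0.001]
force: [-0.1, -0.0, -1.2]
opening: 0.0517
gripper_force: 25.0
```

Emit:
play_rows --increments "0 0 0.5 0 1; 0 0 1 0 1; 0 0 1 0 1; 0 0 1 0 1"

```text
t: 8.7
tool_pos: [0.6941, -0.1404, 0.0526]
orientation: [-2.106, -2.331, 0.0]
force: [-0.4, -0.7, -2.2]
opening: 0.0516
gripper_force: 25.0
```

Emit:
play_rows --increments "0 0 0.5 0 1; 0 0 1 0 1; 0 0 1 0 1; 0 0 1 0 1"

```text
t: 9.1
tool_pos: [0.6941, -0.1404, 0.0516]
orientation: [-2.106, -2.331, 0.0]
force: [0.5, 0.2, -2.2]
opening: 0.0516
gripper_force: 25.0
```

Emit:
play_rows --increments "0 -0.5 0.5 0 1; 0 -0.5 0.8 0 1; 0 -0.5 0.8 0 1; 0 -0.5 0.8 0 1"

```text
t: 9.5
tool_pos: [0.6937, -0.1404, 0.0509]
orientation: [2.106, 2.331, 0.0]
force: [0.5, 0.2, -0.6]
opening: 0.0517
gripper_force: 25.0
```

Emit:
play_rows --increments "0 0 0.4 0 1; 0 0 0.8 0 1; 0 0 0.8 0 1; 0 0 0.8 0 1"

```text
t: 9.9
tool_pos: [0.6937, -0.1405, 0.0503]
orientation: [2.106, 2.331, 0.0]
force: [-1.5, -0.4, 2.6]
opening: 0.0514
gripper_force: 25.0
```

Run:
```python
from tilt import *
F=[];
for i in range(3):
    s=robot.read_state(); im=snap('wrist'); r,_=fit(im,cal('wrist'),s); print(s['t'],s['tool_pos'].round(4),s['force'].round(2),r.x.round(2))
```

```text
9.9 [ 0.6937 -0.1405  0.0503] [-1.46 -0.36  2.56] [ 2.05  8.58 -0.32 -0.01]
9.95 [ 0.6937 -0.1405  0.0502] [-1.75 -0.02  2.06] [ 1.99  8.55 -0.31 -0.01]
10.0 [ 0.6937 -0.1404  0.0502] [-1.23  0.43  2.34] [ 1.98  8.59 -0.29 -0.01]
```

Contact is as predicted: tilt is now 2.0° and the tongue is on the rims. I'll ease up slightly and slide in.

Emit:
play_rows --increments "0 0 -0.3 0 1; 4 0 -0.3 0 1; 8 0 -0.3 0 1; 12 0 -0.3 0 1; 16 0 -0.3 0 1; 20 0 -0.3 0 1; 24 0 -0.3 0 1; 28 0 -0.3 0 1; 28 0 -0.3 0 1; 28 0 -0.3 0 1"

```text
t: 11.05
tool_pos: [0.6907, -0.1123, 0.0502]
orientation: [-2.106, -2.331, 0.0]
force: [0.1, 0.9, -1.2]
opening: 0.0514
gripper_force: 25.0
```

Run:
```python
from tilt import *
for i in range(2):
    s=robot.read_state(); im=snap('wrist'); r,_=fit(im,cal('wrist'),s); print(s['t'],s['tool_pos'].round(4),s['force'].round(2),r.x.round(2))
t=snap('top'); sd=snap('side')
a=cv2.resize(t[100:180,170:340],(510,240),interpolation=cv2.INTER_CUBIC); b=cv2.resize(sd[170:250,210:300],(270,240),interpolation=cv2.INTER_CUBIC); cv2.imwrite('pics/ts4.png',np.hstack([a,b]))
```

```text
11.05 [ 0.6907 -0.1123  0.0502] [ 0.12  0.91 -1.21] [ 2.15  8.66 -0.29  0.02]
11.1 [ 0.6908 -0.1125  0.0503] [-0.45  0.18 -1.23] [ 2.11  8.54 -0.31  0.02]
```

View pics/ts4.png

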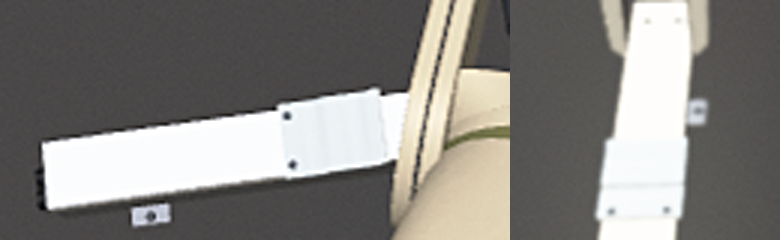

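The tongue has entered under the lip without contact: force is just the lid's weight, and the lid is aligned in both views. I'll slide on nearly to the fixed lid, then creep.

Emit:
play_rows --increments "4 0 0.1 0 1; 8 0 0.2 0 1; 12 0 0.3 0 1; 16 0 0.3 0 1; 20 0 0.3 0 1; 24 0 0.3 0 1; 27 0 0.3 0 1; 29 0 0.3 0 1; 29 0 0.3 0 1; 29 0 0.3 0 1"

```text
t: 12.25
tool_pos: [0.6879, -0.0836, 0.05]
orientation: [-2.106, -2.331, -0.0]
force: [1.0, -0.2, -0.7]
opening: 0.0516
gripper_force: 25.0
```

Emit:
play_rows --increments "0.5 0 0 0 1; 1 0 0 0 1; 1.5 0 0 0 1; 2 0 0 0 1; 2 0 0 0 1; 2 0 0 0 1"

```text
t: 12.85
tool_pos: [0.6877, -0.0818, 0.05]
orientation: [-2.106, -2.331, 0.0]
force: [-0.0, -0.0, -0.7]
opening: 0.0515
gripper_force: 25.0
```

Emit:
play_rows --increments "0.5 0 0 0 1; 1 0 0 0 1; 1 0 0 0 1; 1 0 0 0 1"

```text
t: 13.25
tool_pos: [0.6876, -0.0807, 0.05]
orientation: [-2.106, -2.331, -0.0]
force: [-0.1, -0.1, 0.4]
opening: 0.0519
gripper_force: 25.0
```

Emit:
play_rows --increments "0.5 0 0 0 1; 1 0 0 0 1; 1 0 0 0 1; 1 0 0 0 1"

```text
t: 13.65
tool_pos: [0.6876, -0.0802, 0.0501]
orientation: [2.106, 2.33, -0.0]
force: [0.7, -3.0, -1.3]
opening: 0.0513
gripper_force: 25.0
```

Emit:
play_rows --increments "0.5 0 0 0 1; 1 0 0 0 1; 1 0 0 0 1; 1 0 0 0 1"

```text
t: 14.05
tool_pos: [0.6876, -0.0801, 0.0503]
orientation: [2.106, 2.329, -0.001]
force: [0.1, -7.6, -0.9]
opening: 0.0517
gripper_force: 25.0
```

Run:
```python
from tilt import *
for i in range(2):
    s=robot.read_state(); im=snap('wrist'); r,_=fit(im,cal('wrist'),s); print(s['t'],s['tool_pos'].round(4),s['force'].round(2),r.x.round(2))
```

```text
14.05 [ 0.6876 -0.0801  0.0503] [ 0.15 -7.56 -0.87] [-15.56  -6.63  -0.1   -0.28]
14.1 [ 0.6876 -0.0801  0.0503] [ 0.69 -7.15 -0.85] [-15.56  -6.63  -0.09  -0.28]
```

The tongue met the fixed lid at the expected spot. I'll ease the forward push and press the screw-hole end down.

Emit:
play_rows --increments "-0.8 0 0 0 1; -0.8 0 1 0 1; -0.8 0 2 0 1; -0.8 0 3 0 1; -0.8 0 4 0 1; -0.8 0 4 0 1; -0.8 0 4 0 1"

```text
t: 14.85
tool_pos: [0.6877, -0.0802, 0.0472]
orientation: [2.106, 2.33, -0.001]
force: [-3.7, -5.3, 7.2]
opening: 0.0516
gripper_force: 25.0
```

Emit:
play_rows --increments "0 0 0.5 0 1; 0 0 1 0 1; 0 0 1.5 0 1; 0 0 1.5 0 1; 0 0 1.5 0 1"

```text
t: 15.35
tool_pos: [0.6877, -0.0801, 0.0461]
orientation: [2.106, 2.33, -0.0]
force: [-4.8, -5.9, 7.3]
opening: 0.0515
gripper_force: 25.0
```

Emit:
play_rows --increments "0 0 0.3 0 1; 0 0 0.6 0 1; 0 0 0.6 0 1; 0 0 0.6 0 1" --force 35

```text
t: 15.75
tool_pos: [0.6877, -0.0802, 0.0456]
orientation: [2.106, 2.33, -0.0]
force: [-5.3, -5.0, 9.7]
opening: 0.0515
gripper_force: 35.0
```

Emit:
play_rows --increments "-0.3 -0.5 0 0 1; -0.3 -1 0 0 1; -0.3 -1 0 0 1; -0.3 -1 0 0 1"

```text
t: 16.15
tool_pos: [0.6877, -0.0802, 0.0461]
orientation: [2.105, 2.329, 0.002]
force: [-2.1, -2.4, 8.6]
opening: 0.0514
gripper_force: 35.0
```

Run:
```python
from tilt import *
s=robot.read_state(); im=snap('wrist','w5.png'); print(s['t'],s['tool_pos'].round(4),s['force'].round(2),s['wrist_torque'].round(2))
```

```text
16.15 [ 0.6877 -0.0802  0.0461] [-2.09 -2.38  8.55] [-0.45  0.33  0.02]
```

View pics/w5.png

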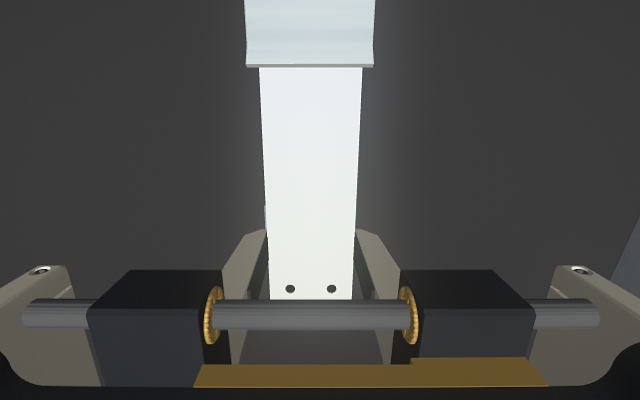

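The wrist view shows the lid under the cover, lip at row 66, with both centred to within about 1 px (roughly 0.7 mm). I'll tighten the grip and press further, watching tilt and force.

Emit:
play_rows --increments "0 0 0.5 0 1; 0 0 1 0 1; 0 0 1.5 0 1; 0 0 1.5 0 1; 0 0 1.5 0 1" --force 45

```text
t: 16.7
tool_pos: [0.6877, -0.0802, 0.045]
orientation: [2.105, 2.329, 0.002]
force: [-3.5, -3.9, 11.7]
opening: 0.0514
gripper_force: 45.0
```

```bash
sed -i 's/def fit(im,C,s,zf=True):/def fit(im,C,s,r0=4):/; s/L,Rr=edges(im)$/L,Rr=edges(im,r0,225,4 if r0>50 else 10)/' tilt.py
cat > st.py <<'E'
from tilt import *
for i in range(2):
    s=robot.read_state(); im=snap('wrist'); r,_=fit(im,cal('wrist'),s,75); print(s['t'],s['tool_pos'].round(4),s['force'].round(2),r.x.round(2),'top z at y0,-90: ',[round(s['tool_pos'][2]*1e3+r.x[1]-d*np.sin(np.radians(r.x[0])),1) for d in (44,-46)])
E
python3 st.py
```

```text
16.7 [ 0.6877 -0.0802  0.045 ] [-3.48 -3.91 11.66] [ 0.87  9.65 -0.42  0.04] top z at y0,-90:  [np.float64(54.0), np.float64(55.4)]
16.75 [ 0.6877 -0.0802  0.045 ] [-3.86 -3.26 12.11] [ 0.87  9.69 -0.42  0.04] top z at y0,-90:  [np.float64(54.0), np.float64(55.4)]
```

Emit:
play_rows --increments "0 0 0 0 1; 0 0 0.5 0 1; 0 0 1 0 1; 0 0 1.5 0 1; 0 0 1.5 0 1; 0 0 1.5 0 1" --force 60

```text
t: 17.4
tool_pos: [0.6877, -0.0802, 0.0449]
orientation: [2.105, 2.329, 0.002]
force: [-8.2, -1.7, 19.6]
opening: 0.051
gripper_force: 60.0
```

```bash
python3 st.py
```

```text
17.4 [ 0.6877 -0.0802  0.0449] [-8.16 -1.73 19.57] [ 0.86  9.77 -0.44  0.05] top z at y0,-90:  [np.float64(54.0), np.float64(55.3)]
17.45 [ 0.6877 -0.0802  0.0448] [-8.48 -2.57 20.12] [ 0.85  9.8  -0.44  0.05] top z at y0,-90:  [np.float64(54.0), np.float64(55.3)]
```

Run:
```python
from tilt import *
def holes(im):
    g=im.min(axis=2); o=[]
    for x0,x1 in((280,301),(321,342)):
        w=255.-g[279:298,x0:x1]; w[w<90]=0; Y,X=np.mgrid[279:298,x0:x1]; o.append((round((w*X).sum()/w.sum(),2),round((w*Y).sum()/w.sum(),2)))
    return o
s=robot.read_state(); im=snap('wrist'); C=cal('wrist')
for f in('w2.png','w5.png'): print(f,holes(cv2.imread('pics/'+f)))
print('now',holes(im), s['force'].round(2),s['wrist_torque'].round(2),s['joint_torque'].round(2))
for r0 in(75,100,125): 
    r,_=fit(im,C,s,r0); print(r0,r.x.round(2),np.sqrt(np.mean(r.fun**2)).round(3))
T=R.from_rotvec(s['orientation']).as_matrix();p=s['tool_pos']
print(proj(C,[p+T@np.array([-.0435,.013*k,-(8.4+.0435*1e3*np.sin(np.radians(t)))/1e3+e]) for t in(0,1,2.5) for e in (0,-.001) for k in(1,)]).round(2).tolist())
print('tcp tilt',T[:,2], 'lid axis uses tool frame')
```

```text
w2.png [(np.float64(289.77), np.float64(289.0)), (np.float64(331.28), np.float64(289.02))]
w5.png [(np.float64(289.79), np.float64(288.36)), (np.float64(331.12), np.float64(288.35))]
now [(np.float64(289.81), np.float64(288.23)), (np.float64(331.04), np.float64(288.17))] [-9.11 -3.19 19.07] [-0.24  1.72  0.05] [ 2.440e+00 -5.967e+01 -4.060e+01  1.370e+00 -3.150e+00  1.000e-02]
75 [ 0.86  9.77 -0.46  0.05] 0.231
100 [ 1.23 10.02 -0.49  0.1 ] 0.247
125 [ 1.61 10.28 -0.52  0.16] 0.239
[[330.94, 309.4], [331.04, 310.44], [331.02, 310.19], [331.12, 311.24], [331.14, 311.39], [331.24, 312.46]]
tcp tilt [ 2.73452685e-03 -6.07026007e-04 -9.99996077e-01] lid axis uses tool frame
```

The press load is partly held by a sideways force of −9 N. I'll relieve that sideways and keep pressing.

Emit:
play_rows --increments "0 -0.7 0 0 1; 0 -1.4 0 0 1; 0 -2 0 0 1; 0 -2.6 0 0 1; 0 -2.6 0 0 1; 0 -2.6 0 0 1"

```text
t: 18.15
tool_pos: [0.6877, -0.0802, 0.0451]
orientation: [2.102, 2.326, 0.008]
force: [4.1, -2.2, 11.3]
opening: 0.0513
gripper_force: 60.0
```

```bash
cat > st2.py <<'E'
from tilt import *
s=robot.read_state(); im=snap('wrist'); g=im.min(axis=2); o=[]
for x0,x1 in((280,301),(321,342)):
    w=255.-g[279:298,x0:x1]; w[w<90]=0; Y,X=np.mgrid[279:298,x0:x1]; o.append(((w*X).sum()/w.sum(),(w*Y).sum()/w.sum()))
o=np.array(o); print(s['t'],'tcp',s['tool_pos'].round(4),'F',s['force'].round(1),'M',s['wrist_torque'].round(2),'hole row',o[:,1].round(2),'sep',(o[1,0]-o[0,0]).round(2))
print('hole-end top z est',(s['tool_pos'][2]*1e3+10.36+(o[:,1].mean()-289.01)).round(2))
E
python3 st2.py
```

```text
18.15 tcp [ 0.6877 -0.0802  0.0451] F [ 4.1 -2.2 11.3] M [-0.14 -0.56 -0.08] hole row [288.19 288.14] sep 41.22
hole-end top z est 54.6
```

Emit:
play_rows --increments "0 0.4 0.5 0 1; 0 0.4 1 0 1; 0 0.4 1.5 0 1; 0 0.4 2 0 1; 0 0.4 2.5 0 1; 0 0.4 2.5 0 1; 0 0.4 2.5 0 1"

```text
t: 18.9
tool_pos: [0.6877, -0.0802, 0.0448]
orientation: [2.102, 2.327, 0.007]
force: [-6.6, -0.5, 27.1]
opening: 0.0512
gripper_force: 60.0
```

```bash
python3 st2.py; python3 st2.py
```

```text
18.9 tcp [ 0.6877 -0.0802  0.0448] F [-6.6 -0.5 27.1] M [ 0.03  1.55 -0.07] hole row [288.22 288.17] sep 41.23
hole-end top z est 54.38
18.95 tcp [ 0.6878 -0.0803  0.0448] F [-5.9 -1.  26.8] M [ 0.08  1.56 -0.03] hole row [288.22 288.17] sep 41.23
hole-end top z est 54.39
```

Run:
```python
from tilt import *
s=robot.read_state(); C=cal('wrist'); im=snap('wrist')
T=R.from_rotvec(s['orientation']).as_matrix();p=s['tool_pos']
Rc=cv2.Rodrigues(C[2])[0]; Rct=Rc@T; tct=Rc@p+C[3]; Ct=(C[0],C[1],cv2.Rodrigues(Rct)[0].ravel(),tct)  # camera<-tool
def holes(im,wins):
    g=im.min(axis=2); o=[]
    for x0,x1,y0,y1 in wins:
        q=g[y0:y1,x0:x1].astype(float); w=np.median(q)-q; w[w<40]=0; Y,X=np.mgrid[y0:y1,x0:x1]; o.append(((w*X).sum()/w.sum(),(w*Y).sum()/w.sum()))
    return np.array(o)
W=[(280,301,279,298),(321,342,279,298)]
h1=holes(cv2.imread('pics/w1.png'),[(290,308,208,226),(316,334,208,226)])
# w1: top face at tool-frame z = .12082-.011
P1=ray(Ct,h1,.12082-.011); print('w1 holes tool frame mm',(P1*1e3).round(2)); S=np.linalg.norm(P1[0]-P1[1]); print('sep mm',S*1e3)
for n,i in(('w2',cv2.imread('pics/w2.png')),('w5',cv2.imread('pics/w5.png')),('now',im)):
    h=holes(i,W)
    zs=np.linspace(-.02,0.005,251); d=[np.linalg.norm(np.subtract(*ray(Ct,h,z))) for z in zs]; z=np.interp(0,np.array(d)-S,zs) if d[0]<d[-1] else np.interp(0,(S-np.array(d)),zs)
    print(n,'px',h.round(2).tolist(),'height above TCP by sep',-z*1e3,[ (zz,(ray(Ct,h,-zz/1e3).mean(0)*1e3).round(2)[0]) for zz in (7.5,8.2,9.5,10.4)])
print('tool z axis',T[:,2].round(4),'f',C[0][0,0],'cam-tool dist',np.linalg.norm(tct)*1e3)
```

```text
w1 holes tool frame mm [[-26.43 -12.24 109.82]
 [-26.48  13.75 109.82]]
sep mm 25.98403339136504
w2 px [[289.73, 289.03], [331.26, 289.05]] height above TCP by sep 9.551568917848241 [(7.5, np.float64(-28.8)), (8.2, np.float64(-28.3)), (9.5, np.float64(-27.38)), (10.4, np.float64(-26.75))]
w5 px [[289.76, 288.46], [331.17, 288.39]] height above TCP by sep 8.944504758075992 [(7.5, np.float64(-28.34)), (8.2, np.float64(-27.85)), (9.5, np.float64(-26.94)), (10.4, np.float64(-26.3))]
now px [[289.83, 288.22], [331.1, 288.2]] height above TCP by sep 8.391771113139772 [(7.5, np.float64(-28.19)), (8.2, np.float64(-27.69)), (9.5, np.float64(-26.78)), (10.4, np.float64(-26.15))]
tool z axis [ 7.5e-03 -8.0e-04 -1.0e+00] f 291.7937908058796 cam-tool dist 185.81959676525616
```

Hole spacing gives the lid top at the hole end as about 53.2–53.4 mm, against 53 when flat. The stop is now rigid and the load lies between gasket and tongue, so the lid is seated. I'll trim the sideways command to centre the load, settle, and check the cover.

Emit:
play_rows --increments "0 0.5 -0.3 0 1; 0 1 -0.6 0 1; 0 1 -0.6 0 1; 0 1 -0.6 0 1; 0 1 -0.6 0 1; 0 1 -0.6 0 1; 0 1 -0.6 0 1"

```text
t: 19.75
tool_pos: [0.6878, -0.0803, 0.0448]
orientation: [2.103, 2.328, 0.005]
force: [-9.9, -1.2, 26.4]
opening: 0.051
gripper_force: 60.0
```

```bash
python3 st2.py
python3 - <<'E'
from h import *
sd=snap('side'); t=snap('top'); w=snap('wrist')
a=cv2.resize(sd[160:260,200:310],(440,400),interpolation=cv2.INTER_CUBIC); b=cv2.resize(t[100:180,240:310],(350,400),interpolation=cv2.INTER_CUBIC); cv2.imwrite('pics/f6.png',np.hstack([a,b]))
C=cal('wrist'); g=w.min(axis=2)
for q in('lap_lip','lid_free','duct_home'):
    for c in('wrist','side','top'):
        print(q,c,[(np.round(r['centre'],4).tolist(),round(r['conf'],2)) for r in robot.landmark_of(c,q)[:1]])
E
```

```text
19.75 tcp [ 0.6878 -0.0803  0.0448] F [-9.9 -1.2 26.4] M [-0.05  2.02 -0.05] hole row [288.26 288.16] sep 41.21
hole-end top z est 54.37
lap_lip wrist [([0.6777, 0.0171, 0.0609], 0.9)]
lap_lip side [([0.6797, 0.0206, 0.0626], 0.71)]
lap_lip top [([0.6765, 0.0195, 0.0628], 0.75)]
lid_free wrist []
lid_free side [([0.6946, -0.1381, 0.0513], 0.81)]
lid_free top [([0.6993, -0.1337, 0.0552], 0.6)]
duct_home wrist []
duct_home side [([0.6809, -0.0354, 0.0414], 0.89)]
duct_home top []
```

View pics/f6.png

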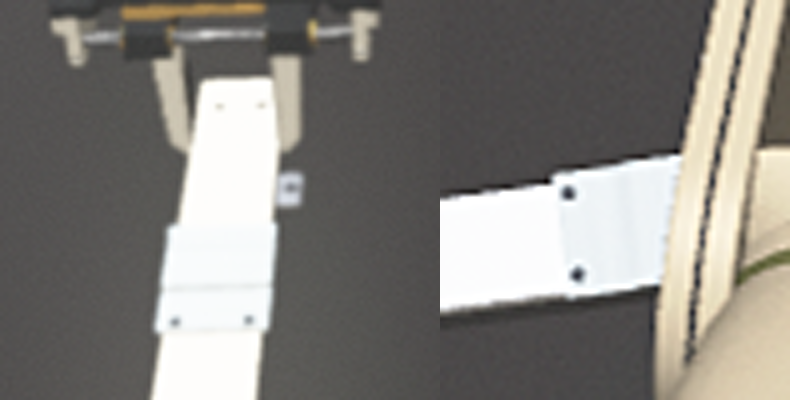

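The side and top views show the lid lying in line under the cover, and the cover at rest: lip at about z 62 mm, the same as before. The lid is held pressed at about 26 N, so I'm handing in.

```bash
python3 -c "
from plant import robot
print(robot.close_job())"
```

```text
the job is handed in; nothing more can be done
None
```

The lid is home: its tongue is under the joint cover against the fixed lid, the cover lip still measured at its resting height, and the arm still grips the lid and presses its screw-hole end down at about 26 N. The job is handed in at about 20 s; the verdict was not returned, and flatness (about 0.4 mm) and the squeezed gasket are inferred from camera and force readings.

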